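Emboss a ticket plate on the two-stop hand press

TASK

Emboss the ticket plate on the hand press: push the carriage fully home under the press, then press the black cap straight down to its soft first stop and pause there for a second, press on through to the firm second stop and hold it there for a second, never bearing harder than 25 N. Then ease the cap back up under the fingers without letting it snap, and leave it fully risen with the carriage still home and the small things beside the press where they stand.

Things in the scene. Friction and masses are not known exactly. Their poses are not given: they have to be found in the camera images.
- press: grey hand embossing press fixed to the table; base 165 x 120 x 16 mm, column at its far side, head overhanging to the near side (near face 28 mm from the plunger axis). Origin: on the table under the vertical plunger axis. Axes: x from the near side to the column, y to the left, z up
- head_top (a point): point on the plunger axis on the steel seat on top of the head, 131 mm above the table. Above it: steel collar disc 37 mm wide, small flange, stem, black mushroom cap. The cap's flat top, 36 mm wide, is 190 to 214 mm above the table when up: it is screwed on at a height that differs each time, is reported nowhere and stays as it is, so feel for it or see it
- carriage (a joint): travel of the flat aluminium carriage (62 mm wide, carrying the brass blank ticket plate) along the press bed, m: 0 = home against its stop with the ticket under the die, grows as it is drawn out toward -x of the press, up to 0.05. It starts 0.028 to 0.045 out. It slides with about 2 N of friction and stays where it is left
- push_plate (a point): centre of the near face of the upright push plate at the carriage's near end (plate 10 mm thick, 46 mm wide along press y, from 18 to 60 mm above the table; this point is 40 mm above the table). It moves with the carriage; when home it is 110 mm from the plunger axis on the -x side. Push it toward +x of the press
- plunger (a joint): how far the stem with its cap is pressed down into the collar, m: 0 = up (held up by about 2 N), 0.010 = first stop, flange resting on the collar, reached at about 4 N through a soft spring. From there the force must rise to about 9 N before anything moves on. Springs back when released
- collar (a joint): how far the collar with the die is pressed down into the head, m: 0 = up, 0.008 = second stop, collar resting on the head. It moves only after the plunger is at its first stop: begins at about 9 N on the cap, reaches the second stop at about 13 N through a stiffer spring; that stop is hard. Cap's whole way: 0.018 m. Springs back when released, and snaps if left suddenly
- salt_jar: loose little glass salt jar, 44 mm across, 66 mm tall, standing left of the press; bystander. Origin: centre of its underside
- glass_stopper: loose glass bottle stopper with a ball, 33 mm across, 45 mm tall, standing left of the press toward the back; bystander. Origin: centre of its underside
- shaker: loose metal shaker 34 x 43 mm, 62 mm tall, standing right of the press; bystander. Origin: centre of its underside
Not all that is in view belongs to the job. Of the things that look like the press, the larger one is meant.

How it is judged (in metres and radians):
On the way, in this order (a step that is already met when the one before it is completed fails the run):
1. the carriage is pushed home while the plunger is still up (value of joint carriage below 0.002 m and value of joint plunger below 0.003 m), for 0.2 s.
2. with the carriage home, the plunger rests on the first stop, the collar not yet pressed in, for half a second (value of joint carriage below 0.003 m and value of joint plunger above 0.009 m and value of joint collar below 0.0012 m), for 0.5 s.
3. with the carriage home, the collar is held at the second stop for 0.7 s (value of joint carriage below 0.003 m and value of joint plunger above 0.009 m and value of joint collar above 0.0072 m), for 0.7 s.
At the end, for the whole second after the job is handed in: the carriage is within 3 mm of home, plunger and collar are both back up within 1 mm, and salt jar, stopper and shaker stand within 20 mm of where they were (value of joint carriage below 0.003 m and value of joint each of plunger, collar below 0.001 m and distance of each of salt_jar, glass_stopper, shaker from where it was at the start of the episode below 0.02 m); the robot touches nothing.
It fails at once if the press (its cap, carriage or frame) is borne on with more than 25 N (contact force between anything else and press above 25 N).
It fails at once if the plunger or collar snaps back (rises faster than 0.15 m/s) (velocity of joint any of plunger, collar below -0.15 m/s).
It fails at once if the die is driven down with the carriage not home (value of joint collar above 0.003 m and value of joint carriage above 0.004 m).
It fails at once if the salt jar, stopper or shaker is knocked over (angle between any of salt_jar, glass_stopper, shaker's own z axis and vertical above 0.5 rad).
It also fails if it takes over 72 s, if anything falls off the work surface, if the arm or the gripper's body presses on something with over 40 N, if the wrist force passes 120 N, or if a joint passes its speed limit or range.

ROBOT

A 6-joint arm with a two-finger parallel gripper is mounted at the origin on the work surface; the furniture and walls round the work are solid. World frame = base frame: x ahead of the robot, y to its left, z up, the work surface at z = 0. Lengths are in m, angles in degrees, forces in N, time in s.
With the tool pointing down it reaches from about 0.275 to 0.75 m from the base axis. Payload 10.2 kg.
Tool frame: the origin (TCP) lies on the centre line of the jaws, within the pads' length; the fingertips stand 17 mm ahead of it and the grasp point (between the pads) lies 2 mm behind it (r.finger_overhang is the distance from the TCP to the fingertips, in m); z points along the fingers, y is the line along which they close (so a half turn about z gives the same grasp; the last joint's range is limited). The gripper opens to 88 mm and grips with 3 to 60 N. Pads are 18 mm wide; open, the fingers measure 123 mm over their backs; the gripper's body (75 mm by 187 mm) begins 45 mm behind the grasp point.
Start: joints at [-83.789, 17.928, 85.812, -0, 76.261, -12.8], TCP at [0.171, -0.496, 0.256] pointing down, gripper open.
Joint ranges: [-168.41, 168.41], [-55.51, 124.54], [10.69, 146.95], [-70.63, 250.63], [1, 178], [-165.06, 165.06]. Speed limits (degrees/s): [136.94, 136.94, 172.46, 180, 180, 180].

INTERFACE

Orientations are given as [roll, pitch, yaw] about the fixed x, y, z axes, in that order (R = Rz(yaw) Ry(pitch) Rx(roll)).
In Python, from plant import r gives the robot as it stands.
- The arm moves only by the tool play_rows, never from a script. Its argument "plan" is text: rows parted by semicolons, each of 7 numbers parted by spaces: the shift along the world's x, y, z in normalised numbers (1 is 0.5 m), then the turn, a rotation vector about the world's x, y, z in shares of 4 rad (1.0 is 4 rad), then the opening, from 0 (shut) to 1 (fully open). A call has 1 to 12 rows; each row is the pose to reach, as a shift and turn from the pose commanded when the call began; what a row does not reach only later rows make up. A row lasts 1/12 s, in which the tool goes at most 41.7 mm and 7.16 degrees, less where a joint would pass 70% of its speed; a pose out of reach is approached as far as the arm can. A shift or turn number past 1, either way, is cut back to 1. A call with a gripper value outside its range is refused whole. The fingers move at their own pace and stop on an object; the grip force is fixed at half the most. Time passes only in rows, so rows that repeat a pose let the fingers close. It gives the time, the measured TCP pose, the force, the opening and the grip force at its end, in the units of the state.
- r.state(): the state, without advancing time (a new reading comes with each control period).
- r.read_camera(name): name is "side" or "top"; returns a dict with "img" (420x560x3 uint8, blue, green, red), "vertical_fov" (degrees; the focal length in pixels is half the picture's height over the tangent of half this angle, whatever the lens; pixels are square), "cx", "cy" (the principal point, pixels), "k1" (the pictures are not rectified: a ray, as slopes to the right and down, at radius r is drawn at 1 + k1 r^2 times it, then the intrinsics apply), "extrinsics" (4x4, takes a point from camera to world coordinates). Camera axes: x right, y down, z forward; pixel columns grow to the right and rows downward; lengths in m; the calibration is good to about 2 mm. A picture is of the moment at which its call begins. There is no depth.
- r.finish_job(): hands the job in; it is judged then, once.
The state is a dict: "time": time; "joint_positions": joint angles; "joint_velocities": joint speeds; "effort": joint torques, N m; "ee_pos": TCP position; "ee_rot": TCP orientation; "ft_force": force on the tool from outside, world axes, zero at the start; "ft_torque": the same for the moment, N m; "opening": finger opening in m; "grip_force": force on a finger pad.
Only numpy, scipy, OpenCV 4.12 (cv2) and the standard library are available. Lean on these libraries where they do the work, as an engineer would, in place of code of your own. Each camera call takes 0.05 s, during which the arm holds its last target. There are 200 camera calls.

## Working session

There is one attempt and no reset: what is moved stays moved. The work goes in short steps, Python scripts to look and compute and a tool call to move; the robot and the scene stay as the last step left them, time stands still between calls to the robot, and variables do not carry over. Pictures are saved under pics/ and viewed, at most 10 in all, crops included, and the job is handed in when it is done.

Besides the shell and the picture viewer there is one more tool, called after "Call:" as name(argument=value, ...), one argument or row to a line, values as JSON. play_rows: Moves the arm, as the interface text tells. Its arguments: {"type":"object","properties":{"plan":{"type":"string"}},"required":["plan"]}

```bash
ls; mkdir -p pics; python3 - <<'E'
from plant import r
import cv2
for n in("side","top"):
    d=r.read_camera(n); cv2.imwrite(f"pics/{n}0.png",d["img"]); print(n,d["vertical_fov"],d["cx"],d["cy"],d["k1"],d["extrinsics"])
s=r.state();print(s)
E
```

```text
pics
side 53.27353942445295 275.19427181084984 214.6600019308771 -0.1076968735377735 [[ 0.22929764  0.44201686 -0.86720452  1.31041181]
 [ 0.97332112 -0.11170443  0.20041984 -0.15979563]
 [-0.00828164 -0.89002428 -0.45583791  0.49559647]
 [ 0.          0.          0.          1.        ]]
top 46.61284925935019 274.6048970095286 203.84120487412378 -0.132697497248239 [[ 0.00649369 -0.99753432  0.06987933  0.53090588]
 [-0.99981569 -0.00773931 -0.01756935  0.02881486]
 [ 0.01806684 -0.06975236 -0.99740072  1.08319149]
 [ 0.          0.          0.          1.        ]]
{'time': 0.1, 'joint_positions': array([-8.37891140e+01,  1.79556408e+01,  8.58465991e+01,  8.79345296e-04,
        7.62613976e+01, -1.28009085e+01]), 'joint_velocities': array([ 0.05217961, -0.16315044, -0.16858061, -0.06025148,  0.00145471,
        0.08344416]), 'effort': array([ 3.61142789e-03, -4.02807426e+01, -2.52647173e+01,  6.95789256e-02,
        3.41450062e-02, -6.63778178e-05]), 'ee_pos': array([ 0.17098783, -0.49617929,  0.25524371]), 'ee_rot': array([-1.79938133e+02, -1.49325158e-02,  1.90115771e+01]), 'ft_force': array([7.60096569e-01, 5.84053133e-01, 5.07863652e-04]), 'ft_torque': array([ 0.01272524,  0.0062636 , -0.00407898]), 'grip_force': 0.0, 'opening': 0.0882127340307117}
```

View pics/side0.png

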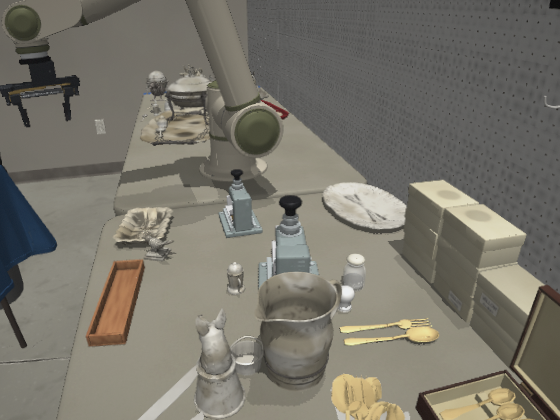

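View pics/top0.png

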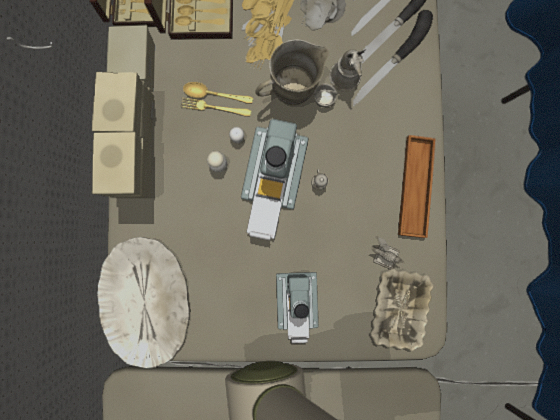

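In the top view the robot is at the bottom. Two things could be the press: the large one with its cap at top (276,156) / side (290,203), and the small one with its cap at top (301,311) / side (237,175). By the description I choose the larger one. Its carriage is drawn out toward the robot, with its end near (262,238). The jar is at (217,160), the stopper at (237,135) and the shaker at (320,181).

```bash
cat > h.py <<'E'
import numpy as np, cv2
def ray(d,u,v):
    f=210/np.tan(np.radians(d["vertical_fov"]/2)); K=np.array([[f,0,d["cx"]],[0,f,d["cy"]],[0,0,1]])
    p=cv2.undistortPoints(np.array([[[u,v]]],float),K,np.array([d["k1"],0,0,0,0]))[0,0]
    E=np.array(d["extrinsics"]); w=E[:3,:3]@np.array([p[0],p[1],1]); return E[:3,3],w/np.linalg.norm(w)
def plane(d,u,v,z):
    o,w=ray(d,u,v); return o+w*(z-o[2])/w[2]
def tri(d1,p1,d2,p2):
    o1,a=ray(d1,*p1);o2,b=ray(d2,*p2)
    t=np.linalg.lstsq(np.c_[a,-b],o2-o1,rcond=None)[0]; P,Q=o1+a*t[0],o2+b*t[1]; return (P+Q)/2,np.linalg.norm(P-Q)
E
python3 - <<'E'
from plant import r
from h import *
t=r.read_camera("top");s=r.read_camera("side")
import pickle;pickle.dump((t,s),open("d.pkl","wb"))
def blackcap(im,x0,y0,x1,y1):
    c=im[y0:y1,x0:x1].max(2); m=(c<60).astype(np.uint8)
    cs,_=cv2.findContours(m,0,2); c=max(cs,key=cv2.contourArea); return c+np.array([x0,y0])
ct=blackcap(t["img"],255,135,300,180); cs=blackcap(s["img"],270,188,312,225)
print(cv2.minEnclosingCircle(ct),cv2.boundingRect(ct),cv2.boundingRect(cs))
a=cv2.resize(t["img"][110:250,190:340],None,fx=4,fy=4,interpolation=cv2.INTER_CUBIC)[:,:600]
b=cv2.resize(s["img"][185:315,225:375],None,fx=4,fy=4,interpolation=cv2.INTER_CUBIC)
cv2.imwrite("pics/ct.png",a);cv2.imwrite("pics/cs.png",b)
E
```

```text
((275.5, 156.5), 10.12432861328125) (266, 147, 20, 20) (279, 196, 22, 20)
```

View pics/ct.png

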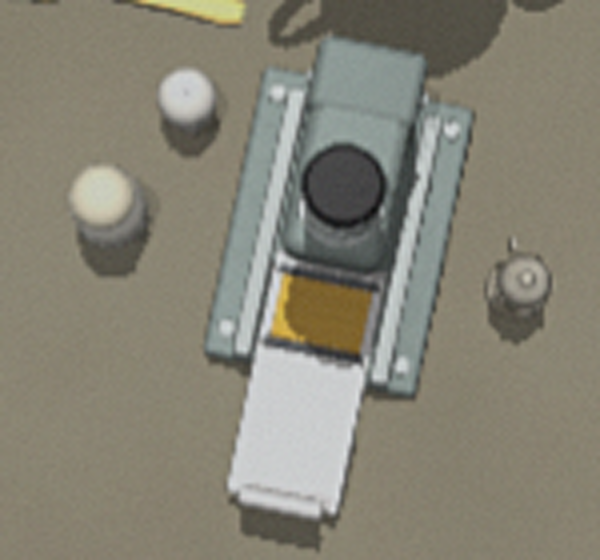

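View pics/cs.png

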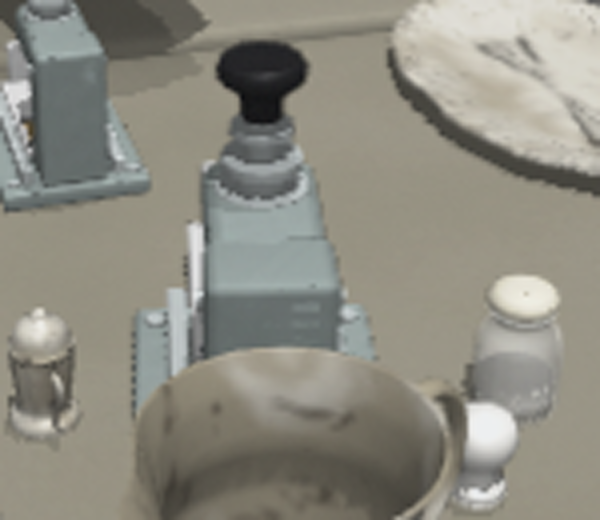

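```bash
python3 - <<'E'
from h import *; import pickle
t,s=pickle.load(open("d.pkl","rb"))
for v in(200,201,202): print("cap",tri(t,(275.7,156.4),s,(290.3,v)))
P=lambda x,y,z:plane(t,190+x/4-.4,110+y/4-.4,z)[:2]
FL,FR,NL,NR=[P(x,y,.016) for x,y in((268,69),(474,106),(206,355),(412,396))]
print(FL,FR,NL,NR,"center",(FL+FR+NL+NR)/4)
ax=(FL+FR-NL-NR)/2; ay=(FL+NL-FR-NR)/2
print(np.linalg.norm(ax),np.linalg.norm(ay),np.degrees(np.arctan2(ax[1],ax[0])),np.degrees(np.arctan2(-ay[0],ay[1])))
for a in ((238,500),(322,517),(280,510)): print("plate",P(*a,.06))
# near plate via carriage edges
print("jar",P(101,195,.066),"stop",P(187,95,.03),"shaker",P(525,278,.06))
for z in(.2,.21): print(plane(t,275.7,156.4,z), plane(s,290.3,201,z))
E
```

```text
cap (array([0.68166627, 0.01199305, 0.1900627 ]), np.float64(0.0007595847903854395))
cap (array([0.68195899, 0.01194437, 0.18830395]), np.float64(0.0007289075227834349))
cap (array([0.68225214, 0.01189565, 0.18654265]), np.float64(0.0006982177643566367))
[0.77715358 0.05121437] [ 0.75744681 -0.06358985] [0.6171886  0.08366075] [ 0.59550877 -0.02956311] center [0.68682444 0.01043054]
0.16434736759974777 0.11587671971865847 -11.667603664125831 -10.287079803229915
plate [0.53757812 0.0638146 ]
plate [0.5289956 0.019753 ]
plate [0.53250651 0.04177519]
jar [0.69731733 0.1374952 ] stop [0.7590172 0.0951804] shaker [ 0.65590371 -0.08686965]
[0.67989225 0.01181717 0.2       ] [0.70595038 0.00575146 0.2       ]
[0.67820534 0.01200962 0.21      ] [7.26399254e-01 1.51022845e-04 2.10000000e-01]
```

The manual's scale: shifts go in shares of 0.5 m and turns go in shares of 4 rad. Converting my numbers, 0.28 m / 0.5 = 0.56, 0.165 m / 0.5 = 0.33, -0.02 rad / 4 = -0.005.

Call:
play_rows(
  plan="0.02 0.03 0 0 0 -0.005 0; 0.05 0.08 0 0 0 -0.0125 0; 0.09 0.14 0 0 0 -0.0225 0; 0.13 0.21 0 0 0 -0.0325 0; 0.17 0.28 0 0 0 -0.0425 0; 0.21 0.35 0 0 0 -0.0525 0; 0.25 0.42 0 0 0 -0.0625 0; 0.29 0.48 0 0 0 -0.07 0; 0.32 0.53 0 0 0 -0.0775 0; 0.33 0.56 0 0 0 -0.08 0; 0.33 0.56 0 0 0 -0.08 0",
)

```text
time: 1.12
ee_pos: [0.3367, -0.2141, 0.2558]
ee_rot: [-180.0, -0.0, 0.9]
ft_force: [-0.5, -1.2, 0.2]
opening: 0.0169
grip_force: 0.0
```

```bash
python3 - <<'E'
from h import *; import pickle
t,s=pickle.load(open("d.pkl","rb"))
print("small cap",tri(t,(301,311),s,(237,174)))
for p in((282,273),(300,273),(280,285)):print(plane(t,*p,.09))
E
```

```text
small cap (array([ 0.38941536, -0.03971327,  0.13128754]), np.float64(0.0018127769488354207))
[ 0.45996351 -0.00459837  0.09      ]
[ 0.46010712 -0.04117239  0.09      ]
[ 0.43565781 -0.00068947  0.09      ]
```

In the tool's units: 0.26 m / 0.5 = 0.52, 0.174 m / 0.5 = 0.348, -0.213 rad / 4 = -0.0533.

Call:
play_rows(
  plan="0.02 0.03 0 0 0 -0.005 0; 0.06 0.09 0 0 0 -0.01 0; 0.1 0.15 0 0 0 -0.015 0; 0.14 0.21 0 0 0 -0.02 0; 0.18 0.27 0 0 0 -0.0275 0; 0.22 0.33 0 0 0 -0.035 0; 0.26 0.39 0 0 0 -0.0425 0; 0.3 0.45 0 0 0 -0.0475 0; 0.33 0.5 0 0 0 -0.0525 0; 0.348 0.52 0 0 0 -0.0533 0; 0.348 0.52 0 0 0 -0.0533 0; 0.348 0.52 0 0 0 -0.0533 0",
)

```text
time: 2.12
ee_pos: [0.5101, 0.0429, 0.2553]
ee_rot: [180.0, 0.0, -11.5]
ft_force: [-0.8, 0.6, 0.6]
opening: 0.0004
grip_force: 0.0
```

In the tool's units: -0.12 m / 0.5 = -0.24, -0.115 m / 0.5 = -0.23.

Call:
play_rows(
  plan="0 0 -0.04 0 0 0 0; 0 0 -0.09 0 0 0 0; 0 0 -0.14 0 0 0 0; 0 0 -0.18 0 0 0 0; 0 0 -0.21 0 0 0 0; 0 0 -0.23 0 0 0 0; 0 0 -0.24 0 0 0 0; 0 0 -0.24 0 0 0 0",
)

```text
time: 2.78
ee_pos: [0.5097, 0.0428, 0.1353]
ee_rot: [180.0, 0.1, -11.6]
ft_force: [0.3, -0.2, 0.7]
opening: 0.0003
grip_force: 0.0
```

```bash
python3 - <<'E'
from plant import r
import cv2
t=r.read_camera("top")["img"];s=r.read_camera("side")["img"]
a=cv2.resize(t[120:290,170:380],None,fx=2.8,fy=2.8)[:,:588]; b=cv2.resize(s[100:330,190:400],None,fx=2,fy=2)
cv2.imwrite("pics/p1.png",t[100:300,150:400].repeat(2,0).repeat(2,1))
E
```

```text
(no output)
```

View pics/p1.png

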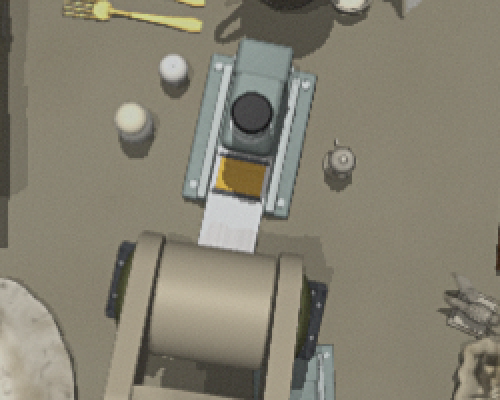

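In the tool's units: -0.073 m / 0.5 = -0.146, -0.062 m / 0.5 = -0.124.

Call:
play_rows(
  plan="0 0.004 -0.03 0 0 0 0; 0 0.006 -0.06 0 0 0 0; 0 0.006 -0.086 0 0 0 0; 0 0.006 -0.106 0 0 0 0; 0 0.006 -0.124 0 0 0 0; 0 0.006 -0.136 0 0 0 0; 0 0.006 -0.146 0 0 0 0; 0 0.006 -0.146 0 0 0 0; 0 0.006 -0.146 0 0 0 0; 0 0.006 -0.146 0 0 0 0",
)

```text
time: 3.72
ee_pos: [0.5103, 0.0466, 0.0632]
ee_rot: [-180.0, -0.0, -11.5]
ft_force: [-0.4, 0.1, -0.2]
opening: 0.0009
grip_force: 0.0
```

In the tool's units: 0.024 m / 0.5 = 0.048, 0.022 m / 0.5 = 0.044.

Call:
play_rows(
  plan="0.004 -0.0008 0 0 0 0 0; 0.008 -0.0016 0 0 0 0 0; 0.012 -0.0024 0 0 0 0 0; 0.016 -0.0032 0 0 0 0 0; 0.02 -0.004 0 0 0 0 0; 0.024 -0.0048 0 0 0 0 0; 0.028 -0.0056 0 0 0 0 0; 0.032 -0.0064 0 0 0 0 0; 0.036 -0.0072 0 0 0 0 0; 0.04 -0.008 0 0 0 0 0; 0.044 -0.0088 0 0 0 0 0; 0.048 -0.0096 0 0 0 0 0",
)

```text
time: 4.72
ee_pos: [0.5341, 0.0418, 0.0627]
ee_rot: [180.0, 0.0, -11.5]
ft_force: [-1.9, -0.9, 1.2]
opening: 0.0004
grip_force: 1.1
```

In the tool's units: 0.022 m / 0.5 = 0.044, -0.0004 m / 0.5 = -0.0008.

Call:
play_rows(
  plan="0.004 -0.0008 0 0 0 0 0; 0.008 -0.0016 0 0 0 0 0; 0.012 -0.0024 0 0 0 0 0; 0.016 -0.0032 0 0 0 0 0; 0.02 -0.004 0 0 0 0 0; 0.024 -0.0048 0 0 0 0 0; 0.028 -0.0056 0 0 0 0 0; 0.032 -0.0064 0 0 0 0 0; 0.036 -0.0072 0 0 0 0 0; 0.04 -0.008 0 0 0 0 0; 0.042 -0.0084 0 0 0 0 0; 0.044 -0.0088 0 0 0 0 0",
)

```text
time: 5.72
ee_pos: [0.5561, 0.0374, 0.0627]
ee_rot: [180.0, 0.0, -11.5]
ft_force: [-2.0, -1.0, 0.3]
opening: 0.0003
grip_force: 1.0
```

In the tool's units: 0.003 m / 0.5 = 0.006, -0.0003 m / 0.5 = -0.0006.

Call:
play_rows(
  plan="0.001 -0.0002 0 0 0 0 0; 0.002 -0.0004 0 0 0 0 0; 0.003 -0.0006 0 0 0 0 0; 0.004 -0.0008 0 0 0 0 0; 0.005 -0.001 0 0 0 0 0; 0.006 -0.0012 0 0 0 0 0",
)

```text
time: 6.22
ee_pos: [0.559, 0.0368, 0.0627]
ee_rot: [-180.0, 0.0, -11.5]
ft_force: [-2.4, -1.1, -0.0]
opening: 0.0005
grip_force: 1.0
```

In the tool's units: 0.002 m / 0.5 = 0.004, 0.0005 m / 0.5 = 0.001.

Call:
play_rows(
  plan="0.001 -0.0002 0 0 0 0 0; 0.002 -0.0004 0 0 0 0 0; 0.003 -0.0006 0 0 0 0 0; 0.004 -0.0008 0 0 0 0 0; 0.004 -0.0008 0 0 0 0 0",
)

```text
time: 6.63
ee_pos: [0.5611, 0.0365, 0.0627]
ee_rot: [-180.0, -0.0, -11.5]
ft_force: [-2.2, -0.3, -0.3]
opening: 0.0007
grip_force: 0.8
```

In the tool's units: 0.001 m / 0.5 = 0.002, 0.0005 m / 0.5 = 0.001.

Call:
play_rows(
  plan="0.001 -0.0002 0 0 0 0 0; 0.002 -0.0004 0 0 0 0 0; 0.002 -0.0004 0 0 0 0 0",
)

```text
time: 6.88
ee_pos: [0.5621, 0.0362, 0.0627]
ee_rot: [-180.0, -0.0, -11.5]
ft_force: [-1.4, -0.0, -1.1]
opening: 0.0
grip_force: 0.8
```

In the tool's units: 0.001 m / 0.5 = 0.002, 0.0005 m / 0.5 = 0.001.

Call:
play_rows(
  plan="0.001 -0.0002 0 0 0 0 0; 0.002 -0.0004 0 0 0 0 0; 0.002 -0.0004 0 0 0 0 0",
)

```text
time: 7.13
ee_pos: [0.5631, 0.036, 0.0627]
ee_rot: [-180.0, -0.0, -11.5]
ft_force: [-1.4, -0.4, -0.7]
opening: 0.0005
grip_force: 0.8
```

In the tool's units: 0.0005 m / 0.5 = 0.001, -0.0001 m / 0.5 = -0.0002.

Call:
play_rows(
  plan="0.001 -0.0002 0 0 0 0 0; 0.001 -0.0002 0 0 0 0 0",
)

```text
time: 7.3
ee_pos: [0.5636, 0.0359, 0.0627]
ee_rot: [-180.0, -0.0, -11.5]
ft_force: [-1.5, -0.3, -0.7]
opening: 0.0005
grip_force: 0.8
```

In the tool's units: 0.0005 m / 0.5 = 0.001, -0.0001 m / 0.5 = -0.0002.

Call:
play_rows(
  plan="0.001 -0.0002 0 0 0 0 0; 0.001 -0.0002 0 0 0 0 0",
)

```text
time: 7.47
ee_pos: [0.5641, 0.0358, 0.0627]
ee_rot: [-180.0, -0.0, -11.5]
ft_force: [-1.7, 0.0, -0.4]
opening: 0.0003
grip_force: 0.8
```

In the tool's units: 0.0005 m / 0.5 = 0.001, -0.0001 m / 0.5 = -0.0002.

Call:
play_rows(
  plan="0.001 -0.0002 0 0 0 0 0; 0.001 -0.0002 0 0 0 0 0",
)

```text
time: 7.63
ee_pos: [0.5643, 0.0358, 0.0627]
ee_rot: [180.0, 0.0, -11.5]
ft_force: [-4.0, 0.1, 1.1]
opening: 0.0001
grip_force: 1.9
```

In the tool's units: 0.0005 m / 0.5 = 0.001, -0.0001 m / 0.5 = -0.0002.

Call:
play_rows(
  plan="0.001 -0.0002 0 0 0 0 0; 0.001 -0.0002 0 0 0 0 0",
)

```text
time: 7.8
ee_pos: [0.5643, 0.0358, 0.0627]
ee_rot: [180.0, 0.1, -11.5]
ft_force: [-6.6, 0.8, 2.9]
opening: 0.0007
grip_force: 3.4
```

In the tool's units: 0.14 m / 0.5 = 0.28, 0.11 m / 0.5 = 0.22.

Call:
play_rows(
  plan="0 0 0 0 0 0 0; 0 0 0 0 0 0 0; 0 0 0 0 0 0 0; -0.004 0.0008 0 0 0 0 0; -0.014 0.0028 0 0 0 0 0; -0.024 0.0048 0 0 0 0 0; -0.03 0.006 0.02 0 0 0 0; -0.03 0.006 0.06 0 0 0 0; -0.03 0.006 0.11 0 0 0 0; -0.03 0.006 0.16 0 0 0 0; -0.03 0.006 0.22 0 0 0 0; -0.03 0.006 0.28 0 0 0 0",
)

```text
time: 8.8
ee_pos: [0.5496, 0.0387, 0.2049]
ee_rot: [-180.0, -0.0, -11.5]
ft_force: [0.1, -0.3, -0.0]
opening: 0.0004
grip_force: 0.0
```

In the tool's units: 0.1325 m / 0.5 = 0.265, 0.129 m / 0.5 = 0.258.

Call:
play_rows(
  plan="0 0 0.04 0 0 0 0; 0 0 0.074 0 0 0 0; 0.02 -0.004 0.094 0 0 0 0; 0.06 -0.012 0.094 0 0 0 0; 0.11 -0.02 0.094 0 0 0 0; 0.16 -0.03 0.094 0 0 0 0; 0.21 -0.04 0.094 0 0 0 0; 0.24 -0.048 0.094 0 0 0 0; 0.258 -0.053 0.094 0 0 0 0; 0.265 -0.053 0.094 0 0 0 0; 0.265 -0.053 0.094 0 0 0 0",
)

```text
time: 9.72
ee_pos: [0.6826, 0.0121, 0.2499]
ee_rot: [-180.0, -0.0, -11.5]
ft_force: [0.1, -0.3, -0.3]
opening: 0.0005
grip_force: 0.0
```

```bash
python3 - <<'E'
from plant import r
import cv2
s=r.read_camera("side")["img"];print(r.state()["ee_pos"])
cv2.imwrite("pics/p2.png",cv2.resize(s[130:280,210:370],None,fx=4,fy=4))
E
```

```text
[0.68221636 0.01232348 0.25011546]
```

View pics/p2.png

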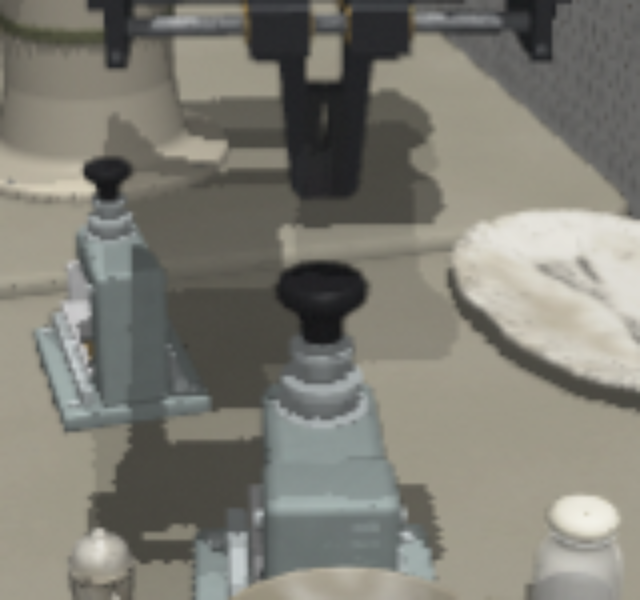

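Picture: closed fingers centred over the cap (tips at ~(325,193), cap top at ~(322,282)), roughly 40 mm above it.

In the tool's units: -0.03 m / 0.5 = -0.06, -0.026 m / 0.5 = -0.052.

Call:
play_rows(
  plan="0 0 -0.016 0 0 0 0; 0 0 -0.036 0 0 0 0; 0 0 -0.052 0 0 0 0; 0 0 -0.06 0 0 0 0; 0 0 -0.06 0 0 0 0; 0 0 -0.06 0 0 0 0",
)

```text
time: 10.27
ee_pos: [0.6824, 0.0121, 0.2195]
ee_rot: [180.0, 0.0, -11.5]
ft_force: [-0.6, -0.8, 0.7]
opening: 0.0004
grip_force: 0.0
```

In the tool's units: -0.004 m / 0.5 = -0.008, -0.003 m / 0.5 = -0.006.

Call:
play_rows(
  plan="0 0 -0.002 0 0 0 0; 0 0 -0.004 0 0 0 0; 0 0 -0.006 0 0 0 0; 0 0 -0.008 0 0 0 0; 0 0 -0.008 0 0 0 0",
)

```text
time: 10.68
ee_pos: [0.6825, 0.0121, 0.2156]
ee_rot: [-180.0, 0.0, -11.5]
ft_force: [0.2, -0.7, -0.2]
opening: 0.0005
grip_force: 0.0
```

In the tool's units: -0.004 m / 0.5 = -0.008, -0.003 m / 0.5 = -0.006.

Call:
play_rows(
  plan="0 0 -0.002 0 0 0 0; 0 0 -0.004 0 0 0 0; 0 0 -0.006 0 0 0 0; 0 0 -0.008 0 0 0 0; 0 0 -0.008 0 0 0 0",
)

```text
time: 11.1
ee_pos: [0.6824, 0.0121, 0.2114]
ee_rot: [180.0, 0.0, -11.5]
ft_force: [-0.6, -1.1, -0.2]
opening: 0.0006
grip_force: 0.0
```

In the tool's units: -0.002 m / 0.5 = -0.004, -0.001 m / 0.5 = -0.002.

Call:
play_rows(
  plan="0 0 -0.002 0 0 0 0; 0 0 -0.004 0 0 0 0; 0 0 -0.004 0 0 0 0",
)

```text
time: 11.35
ee_pos: [0.6826, 0.0121, 0.2097]
ee_rot: [-180.0, -0.0, -11.5]
ft_force: [0.6, -0.8, 1.1]
opening: 0.0006
grip_force: 0.6
```

In the tool's units: -0.002 m / 0.5 = -0.004, -0.001 m / 0.5 = -0.002.

Call:
play_rows(
  plan="0 0 -0.002 0 0 0 0; 0 0 -0.004 0 0 0 0; 0 0 -0.004 0 0 0 0",
)

```text
time: 11.6
ee_pos: [0.6825, 0.0121, 0.2076]
ee_rot: [-180.0, -0.0, -11.5]
ft_force: [-0.5, 0.5, 0.9]
opening: 0.0006
grip_force: 0.8
```

In the tool's units: -0.002 m / 0.5 = -0.004, -0.001 m / 0.5 = -0.002.

Call:
play_rows(
  plan="0 0 -0.002 0 0 0 0; 0 0 -0.004 0 0 0 0; 0 0 -0.004 0 0 0 0",
)

```text
time: 11.85
ee_pos: [0.6825, 0.0121, 0.2056]
ee_rot: [-180.0, -0.0, -11.5]
ft_force: [1.4, 0.2, 1.6]
opening: 0.0006
grip_force: 1.0
```

In the tool's units: -0.002 m / 0.5 = -0.004, -0.001 m / 0.5 = -0.002.

Call:
play_rows(
  plan="0 0 -0.002 0 0 0 0; 0 0 -0.004 0 0 0 0; 0 0 -0.004 0 0 0 0",
)

```text
time: 12.1
ee_pos: [0.6825, 0.0121, 0.2036]
ee_rot: [180.0, -0.0, -11.5]
ft_force: [0.2, -0.2, 1.7]
opening: 0.0004
grip_force: 1.1
```

In the tool's units: -0.001 m / 0.5 = -0.002.

Call:
play_rows(
  plan="0 0 -0.002 0 0 0 0; 0 0 -0.002 0 0 0 0; 0 0 -0.002 0 0 0 0",
)

```text
time: 12.35
ee_pos: [0.6825, 0.0121, 0.2027]
ee_rot: [-180.0, -0.0, -11.5]
ft_force: [0.5, -0.4, 2.5]
opening: 0.0001
grip_force: 1.2
```

In the tool's units: -0.001 m / 0.5 = -0.002, -0.0005 m / 0.5 = -0.001.

Call:
play_rows(
  plan="0 0 -0.001 0 0 0 0; 0 0 -0.002 0 0 0 0; 0 0 -0.002 0 0 0 0",
)

```text
time: 12.6
ee_pos: [0.6825, 0.0121, 0.2017]
ee_rot: [-180.0, -0.0, -11.5]
ft_force: [0.2, -0.7, 3.1]
opening: 0.0003
grip_force: 1.3
```

In the tool's units: -0.0005 m / 0.5 = -0.001, -0.0003 m / 0.5 = -0.0006.

Call:
play_rows(
  plan="0 0 -0.0006 0 0 0 0; 0 0 -0.001 0 0 0 0; 0 0 -0.001 0 0 0 0",
)

```text
time: 12.85
ee_pos: [0.6825, 0.0121, 0.2012]
ee_rot: [-180.0, -0.0, -11.5]
ft_force: [0.7, -0.7, 3.6]
opening: 0.0006
grip_force: 1.3
```

In the tool's units: -0.0005 m / 0.5 = -0.001, -0.0003 m / 0.5 = -0.0006.

Call:
play_rows(
  plan="0 0 -0.0006 0 0 0 0; 0 0 -0.001 0 0 0 0; 0 0 -0.001 0 0 0 0",
)

```text
time: 13.1
ee_pos: [0.6825, 0.0121, 0.2007]
ee_rot: [-180.0, -0.0, -11.5]
ft_force: [0.4, 0.2, 3.6]
opening: 0.0006
grip_force: 1.4
```

In the tool's units: -0.0005 m / 0.5 = -0.001, -0.0003 m / 0.5 = -0.0006.

Call:
play_rows(
  plan="0 0 -0.0006 0 0 0 0; 0 0 -0.001 0 0 0 0; 0 0 -0.001 0 0 0 0",
)

```text
time: 13.35
ee_pos: [0.6825, 0.0121, 0.2003]
ee_rot: [-180.0, -0.0, -11.5]
ft_force: [0.3, -0.0, 2.9]
opening: 0.0002
grip_force: 1.6
```

Call:
play_rows(
  plan="0 0 -0.0006 0 0 0 0; 0 0 -0.001 0 0 0 0; 0 0 -0.001 0 0 0 0",
)

```text
time: 13.6
ee_pos: [0.6825, 0.0121, 0.2002]
ee_rot: [180.0, -0.0, -11.5]
ft_force: [-1.0, 0.5, 6.0]
opening: 0.0005
grip_force: 2.9
```

First stop found (TCP z 0.2002, ~6 N). Pause there.

Call:
play_rows(
  plan="0 0 0 0 0 0 0; 0 0 0 0 0 0 0; 0 0 0 0 0 0 0; 0 0 0 0 0 0 0; 0 0 0 0 0 0 0; 0 0 0 0 0 0 0; 0 0 0 0 0 0 0; 0 0 0 0 0 0 0; 0 0 0 0 0 0 0; 0 0 0 0 0 0 0; 0 0 0 0 0 0 0; 0 0 0 0 0 0 0",
)

```text
time: 14.6
ee_pos: [0.6826, 0.0121, 0.2002]
ee_rot: [-180.0, -0.0, -11.5]
ft_force: [-1.3, 0.2, 5.3]
opening: 0.0003
grip_force: 2.8
```

Call:
play_rows(
  plan="0 0 -0.001 0 0 0 0; 0 0 -0.002 0 0 0 0; 0 0 -0.003 0 0 0 0; 0 0 -0.004 0 0 0 0; 0 0 -0.005 0 0 0 0; 0 0 -0.006 0 0 0 0; 0 0 -0.007 0 0 0 0; 0 0 -0.008 0 0 0 0; 0 0 -0.009 0 0 0 0; 0 0 -0.01 0 0 0 0; 0 0 -0.011 0 0 0 0; 0 0 -0.012 0 0 0 0",
)

```text
time: 15.6
ee_pos: [0.6826, 0.0121, 0.1947]
ee_rot: [-180.0, -0.1, -11.5]
ft_force: [-0.3, 0.1, 7.9]
opening: 0.0002
grip_force: 4.3
```

In the tool's units: -0.001 m / 0.5 = -0.002, -0.0005 m / 0.5 = -0.001.

Call:
play_rows(
  plan="0 0 -0.001 0 0 0 0; 0 0 -0.002 0 0 0 0; 0 0 -0.002 0 0 0 0",
)

```text
time: 15.85
ee_pos: [0.6826, 0.0121, 0.1938]
ee_rot: [180.0, -0.1, -11.5]
ft_force: [-1.5, 0.4, 8.6]
opening: 0.0004
grip_force: 4.5
```

In the tool's units: -0.001 m / 0.5 = -0.002, -0.0005 m / 0.5 = -0.001.

Call:
play_rows(
  plan="0 0 -0.001 0 0 0 0; 0 0 -0.002 0 0 0 0; 0 0 -0.002 0 0 0 0",
)

```text
time: 16.1
ee_pos: [0.6826, 0.0121, 0.1929]
ee_rot: [180.0, -0.1, -11.5]
ft_force: [-1.6, 0.1, 9.3]
opening: -0.0
grip_force: 4.7
```

In the tool's units: -0.0005 m / 0.5 = -0.001.

Call:
play_rows(
  plan="0 0 -0.001 0 0 0 0; 0 0 -0.001 0 0 0 0",
)

```text
time: 16.27
ee_pos: [0.6826, 0.0121, 0.1925]
ee_rot: [180.0, -0.1, -11.5]
ft_force: [-2.3, 0.7, 8.8]
opening: 0.0006
grip_force: 4.8
```

In the tool's units: -0.0005 m / 0.5 = -0.001.

Call:
play_rows(
  plan="0 0 -0.001 0 0 0 0; 0 0 -0.001 0 0 0 0",
)

```text
time: 16.43
ee_pos: [0.6826, 0.0121, 0.1922]
ee_rot: [180.0, -0.1, -11.5]
ft_force: [-2.0, -0.7, 10.5]
opening: 0.0005
grip_force: 5.1
```

In the tool's units: -0.0005 m / 0.5 = -0.001.

Call:
play_rows(
  plan="0 0 -0.001 0 0 0 0; 0 0 -0.001 0 0 0 0",
)

```text
time: 16.6
ee_pos: [0.6827, 0.0121, 0.1922]
ee_rot: [-180.0, -0.1, -11.5]
ft_force: [-1.8, 0.3, 12.9]
opening: 0.0004
grip_force: 6.3
```

In the tool's units: -0.0003 m / 0.5 = -0.0006.

Call:
play_rows(
  plan="0 0 -0.0006 0 0 0 0; 0 0 -0.0006 0 0 0 0",
)

```text
time: 16.77
ee_pos: [0.6827, 0.0121, 0.1921]
ee_rot: [180.0, -0.1, -11.5]
ft_force: [-4.7, -0.1, 14.0]
opening: 0.0002
grip_force: 7.0
```

Second stop reached (z 0.1921, ~14 N). Hold, then ease up at 12 mm/s.

Call:
play_rows(
  plan="0 0 0 0 0 0 0; 0 0 0 0 0 0 0; 0 0 0 0 0 0 0; 0 0 0 0 0 0 0; 0 0 0 0 0 0 0; 0 0 0 0 0 0 0; 0 0 0 0 0 0 0; 0 0 0 0 0 0 0; 0 0 0 0 0 0 0; 0 0 0 0 0 0 0; 0 0 0 0 0 0 0; 0 0 0 0 0 0 0",
)

```text
time: 17.77
ee_pos: [0.6827, 0.0121, 0.1921]
ee_rot: [180.0, -0.1, -11.5]
ft_force: [-3.3, 0.1, 13.5]
opening: 0.0005
grip_force: 7.0
```

In the tool's units: 0.0115 m / 0.5 = 0.023, 0.0005 m / 0.5 = 0.001.

Call:
play_rows(
  plan="0 0 0.001 0 0 0 0; 0 0 0.003 0 0 0 0; 0 0 0.005 0 0 0 0; 0 0 0.007 0 0 0 0; 0 0 0.009 0 0 0 0; 0 0 0.011 0 0 0 0; 0 0 0.013 0 0 0 0; 0 0 0.015 0 0 0 0; 0 0 0.017 0 0 0 0; 0 0 0.019 0 0 0 0; 0 0 0.021 0 0 0 0; 0 0 0.023 0 0 0 0",
)

```text
time: 18.77
ee_pos: [0.6825, 0.0121, 0.2014]
ee_rot: [-180.0, -0.0, -11.5]
ft_force: [0.3, -0.4, 2.6]
opening: 0.0005
grip_force: 1.3
```

In the tool's units: 0.012 m / 0.5 = 0.024, 0.011 m / 0.5 = 0.022.

Call:
play_rows(
  plan="0 0 0.002 0 0 0 0; 0 0 0.004 0 0 0 0; 0 0 0.006 0 0 0 0; 0 0 0.008 0 0 0 0; 0 0 0.01 0 0 0 0; 0 0 0.012 0 0 0 0; 0 0 0.014 0 0 0 0; 0 0 0.016 0 0 0 0; 0 0 0.018 0 0 0 0; 0 0 0.02 0 0 0 0; 0 0 0.022 0 0 0 0; 0 0 0.024 0 0 0 0",
)

```text
time: 19.77
ee_pos: [0.6823, 0.0122, 0.2132]
ee_rot: [180.0, 0.0, -11.5]
ft_force: [-0.2, -0.2, -0.1]
opening: 0.0001
grip_force: 0.0
```

In the tool's units: 0.06 m / 0.5 = 0.12, 0.055 m / 0.5 = 0.11.

Call:
play_rows(
  plan="0 0 0.002 0 0 0 0; 0 0 0.006 0 0 0 0; 0 0 0.012 0 0 0 0; 0 0 0.024 0 0 0 0; 0 0 0.04 0 0 0 0; 0 0 0.06 0 0 0 0; 0 0 0.09 0 0 0 0; 0 0 0.11 0 0 0 0; 0 0 0.12 0 0 0 0; 0 0 0.12 0 0 0 0; 0 0 0.12 0 0 0 0; 0 0 0.12 0 0 0 0",
)

```text
time: 20.77
ee_pos: [0.6823, 0.0121, 0.2726]
ee_rot: [180.0, 0.1, -11.5]
ft_force: [0.5, -0.7, 0.6]
opening: 0.0003
grip_force: 0.0
```

```bash
python3 - <<'E'
from plant import r
import cv2
s=r.read_camera("side")["img"];print(r.state()["ee_pos"],r.state()["ft_force"])
cv2.imwrite("pics/p3.png",cv2.resize(s[130:320,210:370],None,fx=3,fy=3))
E
```

```text
[0.6823312  0.01214207 0.27253252] [-0.15842192 -0.3943918   0.1701324 ]
```

View pics/p3.png

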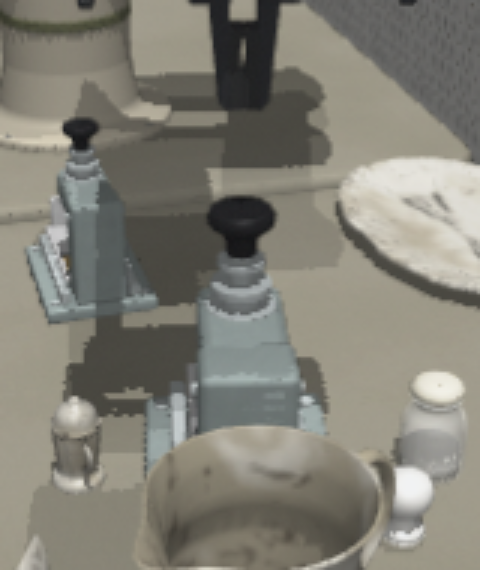

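The cap is fully up again (~(241,213) in the crop, same height as before). The jar, stopper and shaker stand unmoved and the fingers are clear of everything.

```bash
python3 -c "
from plant import r
print(r.finish_job())"
```

```text
the job is handed in; nothing more can be done
None
```

The job is handed in; no verdict came back. The carriage was pushed home, the cap held about 1 s at each stop (about 6 N, then 14 N, the highest force read) and eased back up, and the last picture shows it fully risen with the jar, stopper and shaker where they stood.

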